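Feed one gauge thread cap and slide it to the green spot

ROBOT

A 6-joint arm with a two-finger parallel gripper is mounted at the origin on the work surface. World frame = base frame: x ahead of the robot, y to its left, z up, the work surface at z = 0. Lengths are in m, angles in rad, forces in N, time in s.
With the tool pointing down it reaches from about 0.35 to 0.975 m from the base axis. Payload 4.9 kg.
Tool frame: the origin (TCP) lies at the very end of the fingers, on their centre line; the grasp point (between the pads) lies ctrl.grip_point_offset behind it (ctrl.grip_point_offset is the distance from the TCP to the grasp point, in m); z points along the fingers, y is the direction in which the jaws open and shut (so a half turn about z gives the same grasp; the last joint's range is limited). The gripper opens to 85 mm and grips with 20 to 120 N. Pads are 22 mm wide; open, the fingers measure 114 mm over their backs; the gripper's body (76 mm by 85 mm) begins 54 mm behind the grasp point. The pads swing forward as they close: fully open they stand 13 mm farther back than shut.
Start: joints at [-1.273, 0.053, 1.613, -0, 1.476, -0.119], TCP at [0.253, -0.571, 0.204] pointing down, gripper open.
Joint ranges: [-3.01, 3.01], [-1.01, 2.22], [0.06, 2.58], [-1.02, 4.17], [0.09, 2.62], [-3.14, 3.14]. Speed limits (rad/s): [2.57, 2.57, 3.14, 3.14, 3.14, 3.14].

INTERFACE

Orientations are given as a rotation vector (axis times angle).
In Python, from station import ctrl gives the robot as it stands. The module is installed in compiled form; this text tells all that it offers.
- The arm moves only by the shell command python3 -m creep 'ROWS' [FORCE]. ROWS is JSON, a list of rows, each a list of 5 numbers: the closure in counts, from 0 (fully open) to 255 (shut), then the shift along the tool's x, y, z in mm, then the turn about the tool's z in rad. A call has 1 to 12 rows; each row is the pose to reach, as a shift and turn from the pose commanded when the call began, along the tool's axes at that moment; what a row does not reach only later rows make up. A row lasts 1/12 s, in which the tool goes at most 41.7 mm and 7.16 degrees, less where a joint would pass 70% of its speed; a pose out of reach is approached as far as the arm can. A call with a gripper value outside its range is refused whole. The fingers move at their own pace and stop on an object; FORCE is the grip in N (left out, the last holds). Time passes only in rows, so rows that repeat a pose let the fingers close. It gives the time, the measured TCP pose, the force and the opening at its end, in the units of the state.
- ctrl.get_obs(): the state, without advancing time (a new reading comes with each control period).
- ctrl.get_image(name): name is "scene" or "top" or "wrist"; returns the picture (400x640x3 uint8, red, green, blue); there is no depth.
- ctrl.calibration(name): a dict with "fx", "fy", "cx", "cy" (pixels), "R" (3x3) and "t" (3): a world point X has camera coordinates R X + t. Camera axes: x right, y down, z forward; pixel columns grow to the right and rows downward; lengths in m; the calibration is good to about 2 mm. The wrist camera is an equidistant fisheye: a pixel r from the principal point sees the ray r / f radians off the axis. A picture is of the moment at which its call begins: read the wrist's pose just before it. calibration takes no time and is no camera call; for the wrist camera it gives the pose at the moment of the call.
- ctrl.finish_job(): hands the job in, once; it reports no verdict.
Trained networks look in the newest picture that a camera, given by its name, has taken for a name from the list of things; names that differ only in an ending like _2 or _b are one class to them, and where a whole thing is asked for, a point or a joint stands for the part that bears it (a point fixed in the world has none). Each returns a list of dicts, best first, with "conf" (0 to 1); they miss things now and then, are a little off and sometimes report something else, mostly with a low value. They report only what shows in the picture. A call takes as long as a camera call. They do not tell look-alikes from the thing itself.
- ctrl.boxes_of(camera, label): "rect" ([left, top, width, height] in pixels, round what is visible of it).
- ctrl.outline_of(camera, label): "mask" (400x640 bool, what is visible of it) and "rect" ([left, top, width, height] in pixels, round what is visible of it).
The state is a dict: "t": time; "q": joint angles; "dq": joint speeds; "effort": joint torques, N m; "tool_pos": TCP position; "tool_rot": TCP orientation; "contact_force": force on the tool from outside, world axes, zero at the start; "wrist_torque": the same for the moment, N m; "opening": finger opening in m.
Only numpy, scipy, OpenCV 4.12 (cv2) and the standard library are available. Lean on these libraries where they do the work, as an engineer would, in place of code of your own. Each camera call takes 0.05 s, during which the arm holds its last target. There are 200 camera calls.

TASK

Press the yellow plunger of the cap feeder all the way down once and let it come back up, so that a single red thread cap comes out of the slot. Then gently nudge that cap across the table with the fingers until it lies wholly on the round green spot: do not pinch it, do not lift it, let no second cap out, and leave the gauge, the jar and the wrench where they are.

Things in the scene. Friction and masses are not known exactly. Their poses are not given: they have to be found in the camera images.
- feeder: Cap feeder fixed to the table: blue housing 44 mm wide, 46 high (x -107 to -16 mm; foot 70 wide, back to x -116), then a clear covered magazine 39 wide, 48 high, with three stacked red caps. Origin on the table under the magazine's axis; z up; caps leave along +x by a 15 mm high slot in its front face (x 19.5 mm). A pusher bar comes out to x 55 mm at full press and goes back as the plunger rises.
- plunger (a joint): Yellow plunger's travel (m): 0 up, 0.024 fully down (press straight down). Spring: 2 N to start, 7 N at the bottom, plus 35 N per m/s; it rises by itself when let go. One full press pushes out the lowest cap, its centre then about 71 mm ahead (+x) of the feeder's origin (farther if pressed fast); another press would eject another cap.
- plunger_top (a point): Centre of the top of the plunger's round yellow knob, 36 mm across and 12 mm thick, 86 mm above the table at rest (62 mm when pressed), 65 mm behind (-x of) the feeder's origin.
- cap1: The lowest red plastic thread cap, the one that comes out first: a solid disc 30 mm across, 12 mm high, 10 to 17 g. Origin at the centre of its underside, z up. At the start it lies on the table in the magazine.
- cap2: The second red cap, same size, resting on cap1 in the magazine (origin 12 mm above the table); it drops to the table inside the magazine after the press and must stay in there. One more lies on it.
- spot: Flat green round spot on the table, 66 mm across, no height that matters; origin at its centre. It lies ahead and to one side of the feeder, 12 to 15 cm to its left or its right.
- gauge: Pressure gauge lying dial up, steel case 63 mm across, 33 mm high, with a brass stem reaching to 59 mm from its centre along its -y; origin at the centre of its underside. Lies on the side of the feeder opposite the spot. Not to be moved.
- jar: Amber jar with black lid, 48 mm across, 62 mm high, standing beside the feeder's housing; origin at the centre of its underside. Not to be moved.
- wrench: Steel wrench 160 mm long lying flat beyond the feeder, along its own x; origin near its middle on the table. Not to be moved.
Not all that is in view belongs to the job. Of the things that look like the feeder, the middle-sized one is meant.

How it is judged:
On the way, in this order (a step that is already met when the one before it is completed fails the run):
1. the plunger is pressed down (20 mm or more of its 24 mm) (value of joint plunger above 0.02 m), for 0.02 s.
2. the plunger is back up and the first cap lies outside the slot, off the spot (value of joint plunger below 0.003 m and x of cap1 in the frame of feeder above 0.04 m and horizontal distance between cap1 and spot above 0.03 m), for 0.1 s.
At the end, for the whole second after the job is handed in: The first cap lies flat and at rest on the table, its centre within 18.5 mm of the spot's centre (wholly on the spot), the plunger is up (within 3 mm), the second cap is still in the magazine, and the gauge, jar and wrench are within 15 mm of where they stood (horizontal distance between cap1 and spot below 0.0185 m and height (world z) of cap1 below 0.003 m and angle between cap1's own z axis and vertical below 0.12 rad and linear speed of cap1 below 0.01 m/s and x of cap2 in the frame of feeder below 0.01 m and value of joint plunger below 0.003 m and distance of each of gauge, jar, wrench from where it was at the start of the episode below 0.015 m); the robot touches nothing.
It fails at once if a second cap comes out of the feeder (x of cap2 in the frame of feeder above 0.02 m).
It fails at once if the first cap is lifted off the table (12 mm or more) (height (world z) of cap1 above 0.012 m).
It fails at once if the first cap is pinched or pressed hard (over 15 N) (contact force between the fingers and cap1 above 15 N).
It fails at once if the gauge, the jar or the wrench is moved more than 15 mm (distance of any of gauge, jar, wrench from where it was at the start of the episode above 0.015 m).
It also fails if it takes over 45 s, if anything falls off the work surface, if the arm or the gripper's body presses on something with over 40 N, if the wrist force passes 120 N, or if a joint passes its speed limit or range.

## Working session

There is one attempt and no reset: what is moved stays moved. The work goes in short steps, Python scripts to look and compute and a shell command to move; the robot and the scene stay as the last step left them, time stands still between calls to the robot, and variables do not carry over. Pictures are saved under pics/ and viewed, about 8 in all and at most 12, crops included, and the job is handed in when it is done.

```bash
mkdir -p pics; cat > h.py <<'E'
import numpy as np, cv2
from station import ctrl
def ray(cal,u,v):
    R=np.array(cal["R"]);t=np.array(cal["t"])
    d=np.array([(u-cal["cx"])/cal["fx"],(v-cal["cy"])/cal["fy"],1.])
    return -R.T@t, R.T@d
def at(cam,u,v,z=0.):
    c,d=ray(ctrl.calibration(cam),u,v); s=(z-c[2])/d[2]; return c+s*d
def px(cam,X):
    k=ctrl.calibration(cam);p=np.array(k["R"])@np.array(X)+np.array(k["t"])
    return k["fx"]*p[0]/p[2]+k["cx"],k["fy"]*p[1]/p[2]+k["cy"]
def save(im,n): cv2.imwrite(f"pics/{n}.png",im[:,:,::-1])
E
python3 - <<'E'
from h import *
o=ctrl.get_obs();print({k:np.round(v,3).tolist() for k,v in o.items()}, ctrl.grip_point_offset)
for c in("top","scene"):
    save(ctrl.get_image(c),c+"0")
    k=ctrl.calibration(c);print(c,np.round(-np.array(k["R"]).T@np.array(k["t"]),3),k["fx"])
    for l in("feeder","plunger_top","spot","gauge","jar","wrench","cap1"):
        for b in ctrl.outline_of(c,l)[:5]:
            v,u=np.nonzero(b["mask"]);print(c,l,round(b["conf"],2),np.round(b["rect"]),round(u.mean(),1),round(v.mean(),1),np.round(at(c,u.mean(),v.mean(),0.086 if l=="plunger_top" else 0),3)[:2])
E
```

```text
{'t': 0.0, 'q': [-1.273, 0.053, 1.614, 0.0, 1.476, -0.119], 'dq': [0.001, -0.0, 0.001, -0.0, 0.001, 0.0], 'effort': [-0.0, -39.368, -37.018, -0.0, 0.007, -0.0], 'tool_pos': [0.253, -0.571, 0.202], 'tool_rot': [-3.072, -0.65, 0.0], 'contact_force': [0.354, -0.134, -0.812], 'wrist_torque': [0.016, -0.019, 0.007], 'opening': 0.085} 0.0187
top [0.426 0.017 1.015] 425.34351092435713
top feeder 0.93 [320. 231.  33.  60.] 335.6 261.7 [ 0.473 -0.027]
top feeder 0.87 [198. 222.  29.  47.] 212.8 244.7 [0.507 0.266]
top feeder 0.79 [396. 254.  48.  86.] 418.8 296.6 [ 0.397 -0.222]
top plunger_top 0.72 [418. 296.  26.  27.] 430.5 307.1 [ 0.378 -0.226]
top plunger_top 0.71 [334. 257.  16.  19.] 338.1 264.6 [ 0.463 -0.029]
top plunger_top 0.48 [204. 242.   7.  10.] 209.8 248.2 [0.492 0.251]
top spot 0.63 [258. 201.  24.  26.] 269.3 215.5 [0.58  0.135]
top gauge 0.65 [360. 166.  26.  37.] 370.7 187.3 [ 0.655 -0.11 ]
top gauge 0.3 [273. 262.  24.  23.] 284.0 270.2 [0.45  0.095]
top jar 0.58 [275. 261.  20.  23.] 283.6 270.4 [0.45  0.096]
top wrench 0.9 [306. 124.  19.  62.] 316.6 156.3 [0.731 0.024]
top cap1 0.25 [320. 230.  35.  61.] 335.6 261.3 [ 0.474 -0.027]
scene [0.994 0.546 0.507] 378.79369145919117
scene feeder 0.84 [419. 228.  28.  49.] 432.5 251.8 [0.486 0.252]
scene feeder 0.78 [317. 153.  53.  51.] 342.5 180.7 [ 0.452 -0.054]
scene feeder 0.58 [289. 110.  61.  53.] 317.1 140.5 [ 0.362 -0.273]
scene plunger_top 0.69 [339. 151.  16.  22.] 347.9 160.1 [ 0.476 -0.011]
scene plunger_top 0.6 [432. 224.  14.  17.] 436.4 232.5 [0.528 0.275]
scene plunger_top 0.54 [314. 109.  18.  20.] 322.4 116.0 [ 0.362 -0.247]
scene spot 0.91 [341. 232.  29.  20.] 356.0 240.8 [0.58  0.135]
scene gauge 0.78 [239. 184.  37.  26.] 261.1 194.5 [ 0.644 -0.129]
scene jar 0.85 [377. 177.  24.  39.] 387.0 196.5 [0.416 0.065]
scene wrench 0.82 [224. 221.  73.  42.] 259.9 243.4 [0.736 0.02 ]
```

```bash
python3 - <<'E'
import cv2
a=cv2.imread("pics/top0.png")[110:350,180:460]; b=cv2.imread("pics/scene0.png")[90:290,210:460]
cv2.imwrite("pics/top0c.png",cv2.resize(a,None,fx=2.4,fy=2.4,interpolation=3))
cv2.imwrite("pics/scene0c.png",cv2.resize(b,None,fx=2.8,fy=2.8,interpolation=3))
E
```

```text
(no output)
```

View pics/top0c.png

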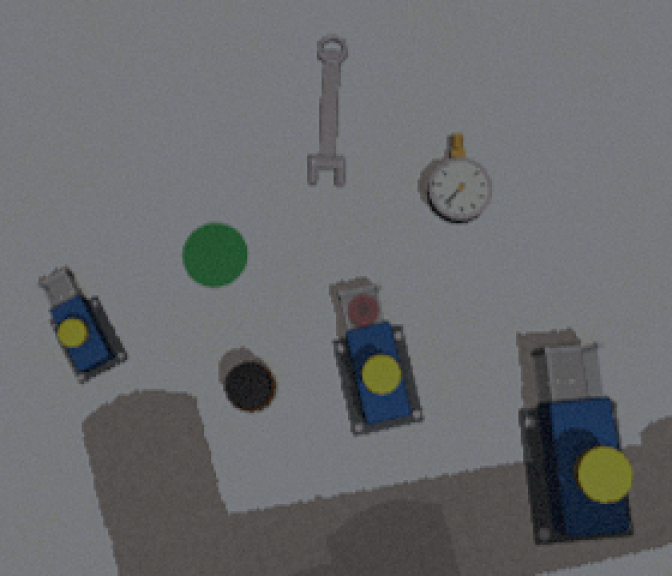

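View pics/scene0c.png

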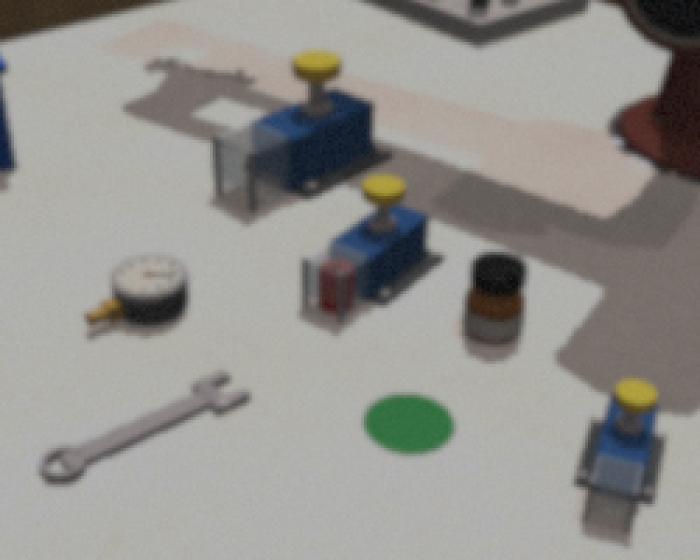

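Look-alikes for the feeder in the top picture: the large one at (418,296), which is empty; the middle one at (336,262), with red caps in its magazine; and the small one at (213,245), also empty. I choose the middle one. The spot is at (269,215), the jar at (284,270), the gauge at (371,187) and the wrench at (317,156).

```bash
python3 - <<'E'
from h import *
def cen(cam,lo,hi,win):
    im=cv2.imread(f"pics/{cam}0.png");h=cv2.cvtColor(im,cv2.COLOR_BGR2HSV)
    m=cv2.inRange(h,lo,hi);w=np.zeros_like(m);x0,y0,x1,y1=win;w[y0:y1,x0:x1]=m[y0:y1,x0:x1]
    v,u=np.nonzero(w);return (u.min()+u.max())/2,(v.min()+v.max())/2,u.mean(),v.mean(),len(u)
k=cen("top",(22,120,80),(35,255,255),(315,225,360,295));print("knob",k,at("top",k[2],k[3],.086))
ks=cen("scene",(22,120,80),(35,255,255),(330,145,362,175));print("knob scene",ks,at("scene",ks[2],ks[3],.083))
c=cen("top",(0,60,60),(8,255,255),(315,220,345,260));c2=cen("top",(170,60,60),(180,255,255),(315,220,345,260)) if 0 else None
print("cap",c,at("top",c[0],c[1],.036))
a=lambda u,v,z:np.round(at("top",u/2.4+180,v/2.4+110,z)[:2],3)
print("foot corners FL,FR,BL,BR",a(333,342,.005),a(403,324,.005),a(355,434,.005),a(424,418,.005))
print("mag front",a(337,291,.048),a(381,286,.048))
s=cen("top",(45,80,40),(80,255,255),(250,190,290,240));print("spot",s,at("top",s[2],s[3]))
ss=cen("scene",(45,80,40),(80,255,255),(330,220,380,260));print("spot",at("scene",ss[2],ss[3]))
im=cv2.imread("pics/top0.png")[215:300,310:365];cv2.imwrite("pics/f.png",cv2.resize(im,None,fx=7,fy=7,interpolation=cv2.INTER_CUBIC)*1)
E
```

```text
knob (np.float64(338.5), np.float64(265.5), np.float64(338.4514563106796), np.float64(265.4757281553398), 206) [ 0.46111074 -0.02926688  0.086     ]
knob scene (np.float64(346.5), np.float64(157.5), np.float64(346.49056603773585), np.float64(156.8679245283019), 106) [ 0.46474229 -0.02853289  0.083     ]
cap (np.float64(331.0), np.float64(239.0), np.float64(330.86842105263156), np.float64(239.71052631578948), 38) [ 0.52304234 -0.01382146  0.036     ]
foot corners FL,FR,BL,BR [0.494 0.014] [ 0.513 -0.055] [ 0.405 -0.01 ] [ 0.422 -0.076]
mag front [0.539 0.011] [ 0.545 -0.031]
spot (np.float64(269.0), np.float64(216.0), np.float64(269.1953405017921), np.float64(215.81720430107526), 558) [0.57940155 0.13505198 0.        ]
spot [0.58149812 0.13488389 0.        ]
```

View pics/f.png

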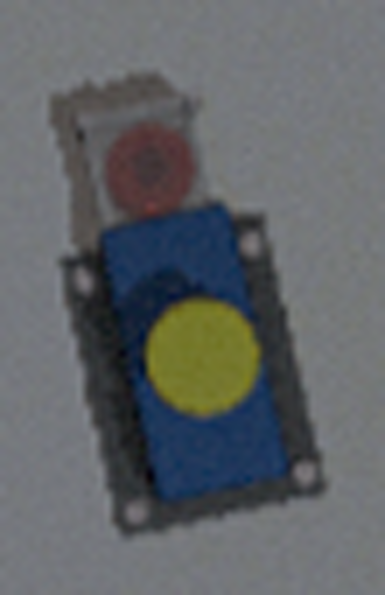

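The crop confirms the middle feeder: caps visible in the magazine, knob at (338,265). Its yaw is about 14°, so the origin is near (0.525,-0.013). The spot is at (0.580,0.135).

```bash
cat >> h.py <<'E'
from scipy.spatial.transform import Rotation as Ro
def to(X,ang=None):
    """shift in tool mm to reach X, and turn (about tool z) to bring tool x to world angle ang"""
    o=ctrl.get_obs();R=Ro.from_rotvec(o["tool_rot"]).as_matrix()
    d=R.T@(np.array(X)-o["tool_pos"])*1000
    a=np.arctan2(R[1,0],R[0,0])
    print("t",round(o["t"],2),"pos",np.round(o["tool_pos"],4),"xang",round(a,3),"shift",np.round(d,1),"turn",None if ang is None else round((a-ang+np.pi)%(2*np.pi)-np.pi,3),"F",np.round(o["contact_force"],1),"op",round(o["opening"],4))
E
python3 -c "
from h import *
to([.462,-.029,.2],np.arctan2(.131,-.014));print(px('top',[.594,.0045,.012]))"
```

```text
t 0.8 pos [ 0.253  -0.5715  0.2036] xang 0.417 shift [ 410.7 -411.4    3.5] turn -1.26 F [ 0.1 -0.4  0.2] op 0.0856
(np.float64(323.4739287265974), np.float64(210.18877277307422))
```

```bash
python3 -m creep '[[255,25,-25,0,-0.1],[255,50,-50,0,-0.2],[255,75,-75,0,-0.3],[255,100,-100,0,-0.4],[255,125,-125,0,-0.5],[255,150,-150,0,-0.6],[255,175,-175,0,-0.7],[255,200,-200,0,-0.8],[255,225,-225,0,-0.9],[255,250,-250,0,-1.0],[255,275,-275,0,-1.1],[255,300,-300,0,-1.2]]' 20; python3 -c "
from h import *
to([.462,-.029,.11],np.arctan2(.131,-.014))"
```

```text
t: 1.8
tool_pos: [0.4062, -0.1741, 0.2038]
tool_rot: [2.164, 2.276, 0.0]
contact_force: [0.8, 0.6, -0.6]
opening: 0.0003
t 1.8 pos [ 0.4062 -0.1741  0.2038] xang 1.621 shift [142.2  63.   93.8] turn -0.056 F [ 0.8  0.6 -0.6] op 0.0003
```

```bash
python3 -m creep '[[255,30,13,10,-0.05],[255,60,26,30,-0.05],[255,90,39,50,-0.05],[255,120,52,70,-0.05],[255,142,63,85,-0.05],[255,142,63,94,-0.05],[255,142,63,94,-0.05],[255,142,63,94,-0.05]]'; python3 - <<'E'
from h import *
to([.462,-.029,.086],np.arctan2(.131,-.014))
im=ctrl.get_image("scene");save(cv2.resize(im[60:260,240:490],None,fx=3,fy=3,interpolation=cv2.INTER_CUBIC),"s1")
E
```

```text
t: 2.47
tool_pos: [0.462, -0.0312, 0.1093]
tool_rot: [-2.112, -2.325, 0.001]
contact_force: [-0.6, -0.3, 0.4]
opening: 0.0
t 2.47 pos [ 0.462  -0.0312  0.1093] xang 1.667 shift [ 2.2  0.3 23.3] turn -0.01 F [-0.6 -0.3  0.4] op 0.0
```

View pics/s1.png

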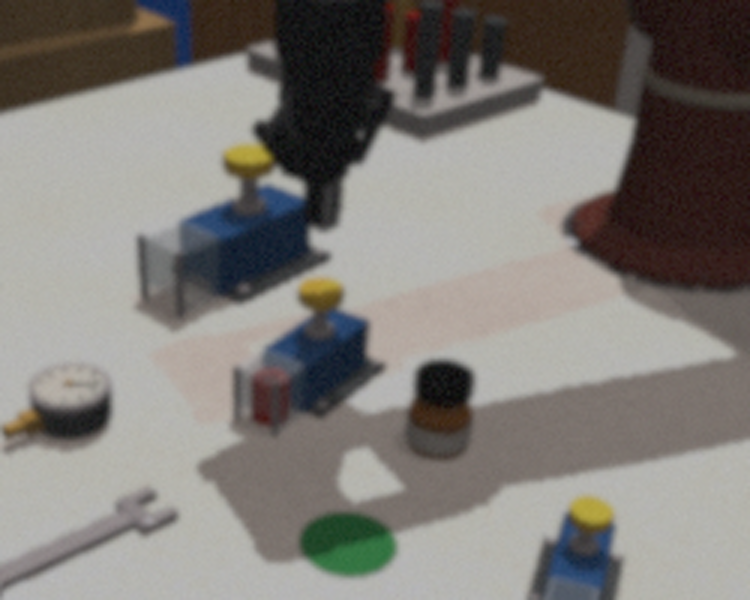

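The fingertip shows at (348,135) in scene coordinates and the knob at (347,158). That gap looks larger than 23 mm, so I'll check it by projection and in the top view.

```bash
python3 - <<'E'
from h import *
o=ctrl.get_obs();p=o["tool_pos"];print(p)
print("scene tcp",px("scene",p),"knob",px("scene",[.462,-.029,.086]),"top tcp",px("top",p),"knob",px("top",[.462,-.029,.086]))
for c in ("scene","top"):
    im=ctrl.get_image(c)
    for X,col in ((p,(255,0,255)),([.462,-.029,.086],(0,255,255))):
        u,v=px(c,X);cv2.circle(im,(int(round(u)),int(round(v))),1,col,-1)
    if c=="scene": a=im[100:220,290:410]
    else: b=im[200:320,280:400]
save(cv2.resize(np.hstack([a,b]),None,fx=3.3,fy=3.3,interpolation=0),"c1")
E
```

```text
[ 0.46255293 -0.03176953  0.11026328]
scene tcp (np.float64(346.6896180302325), np.float64(145.53185086128948)) knob (np.float64(347.2863533297756), np.float64(155.29648404494532)) top tcp (np.float64(340.2230460056149), np.float64(264.3787437302231)) knob (np.float64(338.33317170159984), np.float64(265.0577160525643))
```

View pics/c1.png

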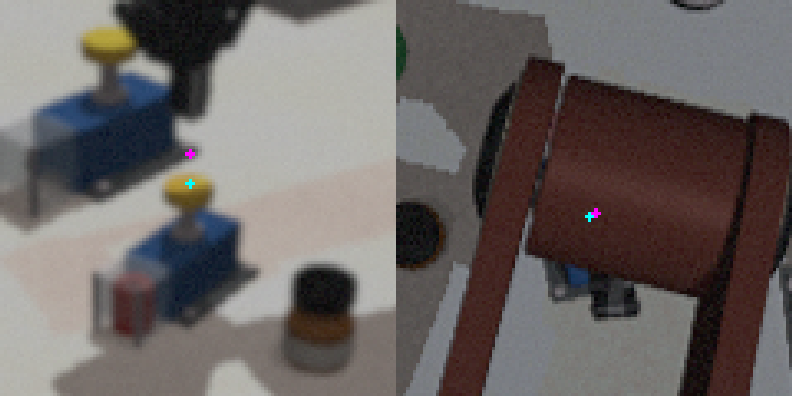

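The tip shows at (347.5,135) in the scene, but the reported TCP projects to (346.7,145.5). I'll use the wrist camera to see whether this offset is vertical or horizontal.

```bash
python3 - <<'E'
from h import *
k=ctrl.calibration("wrist");im=ctrl.get_image("wrist");R=np.array(k["R"]);t=np.array(k["t"]);o=ctrl.get_obs();p=o["tool_pos"]
print("campos",np.round(-R.T@t,3),"axis",np.round(R[2],2),"tcp",np.round(p,4),"q",np.round(o["q"],3))
def fp(X):
    c=R@np.array(X)+t;th=np.arctan2(np.hypot(c[0],c[1]),c[2]);n=np.hypot(c[0],c[1]);return k["cx"]+k["fx"]*th*c[0]/n,k["cy"]+k["fy"]*th*c[1]/n
for n,X,col in (("tcp",p,(255,0,255)),("knob",[.462,-.029,.086],(0,255,255)),("spot",[.580,.135,0],(255,255,255)),("tcp+25",p+[0,0,.025],(255,128,0))):
    u,v=fp(X);print(n,round(u,1),round(v,1));cv2.circle(im,(int(round(u)),int(round(v))),2,col,-1)
save(im,"w1")
E
```

```text
campos [0.455 0.046 0.281] axis [ 0.03 -0.3  -0.95] tcp [ 0.463  -0.0321  0.1109] q [-0.23  -0.274  2.072 -0.     1.342 -0.324]
tcp 320.6 239.3
knob 319.5 219.5
spot 459.6 34.0
tcp+25 320.7 259.1
```

View pics/w1.png

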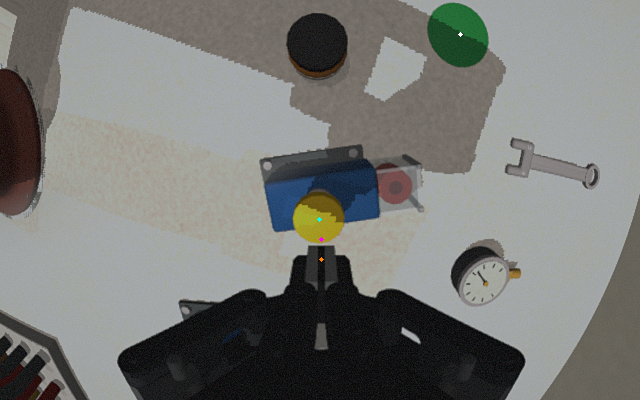

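The wrist view shows the knob and spot projections landing on target. The tip also looks about 20 mm higher than the reported TCP, so I'll descend slowly and feel for contact.

```bash
python3 -m creep '[[255,3,0,6,0],[255,3,0,12,0],[255,3,0,16,0],[255,3,0,19,0],[255,3,0,22,0],[255,3,0,24,0],[255,3,0,26,0],[255,3,0,26,0]]'; python3 - <<'E'
from h import *
to([.462,-.029,.062])
im=ctrl.get_image("scene");h=cv2.cvtColor(im,cv2.COLOR_RGB2HSV);m=cv2.inRange(h,(22,120,80),(35,255,255))[145:185,330:362]
v,u=np.nonzero(m);print("knob px",u.mean()+330,v.mean()+145,len(u))
g=cv2.cvtColor(im,cv2.COLOR_RGB2GRAY);print(g[120:165,347].tolist())
E
```

```text
t: 3.33
tool_pos: [0.4617, -0.0279, 0.083]
tool_rot: [-2.112, -2.325, 0.001]
contact_force: [0.0, -0.5, -0.7]
opening: 0.0
t 3.33 pos [ 0.4617 -0.0279  0.083 ] xang 1.667 shift [-1.1  0.2 21. ] turn None F [ 0.  -0.5 -0.7] op 0.0
knob px 346.05970149253733 156.71641791044777 67
[16, 16, 14, 19, 22, 27, 15, 13, 22, 24, 13, 18, 17, 22, 32, 19, 25, 23, 31, 26, 24, 33, 31, 28, 27, 31, 54, 90, 135, 168, 179, 176, 168, 154, 146, 132, 113, 94, 86, 81, 77, 69, 71, 68, 60]
```

```bash
python3 -m creep '[[255,0,0,2,0],[255,0,0,4,0],[255,0,0,6,0],[255,0,0,8,0],[255,0,0,10,0],[255,0,0,12,0],[255,0,0,14,0],[255,0,0,16,0],[255,0,0,18,0],[255,0,0,20,0],[255,0,0,22,0],[255,0,0,22,0]]'; python3 - <<'E'
from h import *
to([.462,-.029,.062])
im=ctrl.get_image("scene");h=cv2.cvtColor(im,cv2.COLOR_RGB2HSV);m=cv2.inRange(h,(22,120,80),(35,255,255))[145:185,330:362]
v,u=np.nonzero(m);print("knob px",u.mean()+330,v.mean()+145,len(u))
E
```

```text
t: 4.38
tool_pos: [0.4616, -0.0279, 0.061]
tool_rot: [-2.112, -2.325, 0.001]
contact_force: [0.0, -0.3, 0.1]
opening: 0.0
t 4.38 pos [ 0.4616 -0.0279  0.061 ] xang 1.667 shift [-1.1  0.2 -1. ] turn None F [ 0.  -0.3  0.1] op 0.0
knob px 345.05263157894734 157.6578947368421 38
```

```bash
python3 -m creep '[[255,0,0,2,0],[255,0,0,4,0],[255,0,0,6,0],[255,0,0,6,0],[255,0,0,6,0]]'; python3 - <<'E'
from h import *
to([.462,-.029,.062])
im=ctrl.get_image("scene");h=cv2.cvtColor(im,cv2.COLOR_RGB2HSV);m=cv2.inRange(h,(22,120,80),(35,255,255))[145:185,330:362]
v,u=np.nonzero(m);print("knob px",u.mean()+330,v.mean()+145,len(u))
save(cv2.resize(np.hstack([im[100:220,290:410],ctrl.get_image("wrist")[150:270,260:380]]),None,fx=3.3,fy=3.3,interpolation=2),"c2")
E
```

```text
t: 4.85
tool_pos: [0.4623, -0.028, 0.0557]
tool_rot: [2.112, 2.325, 0.0]
contact_force: [-0.5, 0.4, 1.1]
opening: 0.0002
t 4.85 pos [ 0.4623 -0.028   0.0557] xang 1.667 shift [-0.9 -0.4 -6.3] turn None F [-0.5  0.4  1.1] op 0.0002
knob px 344.5263157894737 159.0 19
```

View pics/c2.png

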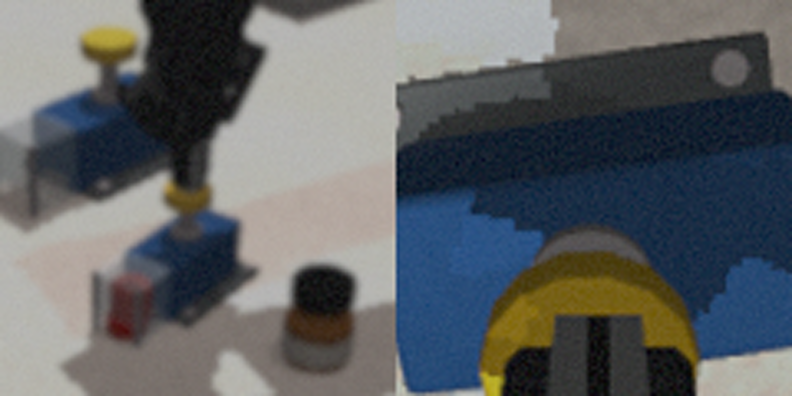

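The tip has just reached the knob: it covers the knob at scene (347,157) and shows knob all round in the wrist view.

```bash
python3 -m creep '[[255,0,0,2,0],[255,0,0,4,0],[255,0,0,6,0],[255,0,0,8,0],[255,0,0,8,0],[255,0,0,8,0]]'; python3 -m creep '[[255,0,0,2,0],[255,0,0,4,0],[255,0,0,6,0],[255,0,0,6,0],[255,0,0,6,0]]'
```

```text
t: 5.45
tool_pos: [0.4623, -0.028, 0.0477]
tool_rot: [2.112, 2.325, 0.001]
contact_force: [0.1, -0.2, 4.7]
opening: 0.0001
t: 5.87
tool_pos: [0.4623, -0.0281, 0.0419]
tool_rot: [2.112, 2.325, 0.001]
contact_force: [-0.8, 0.4, 4.4]
opening: -0.0003
```

```bash
python3 -m creep '[[255,0,0,2,0],[255,0,0,4,0],[255,0,0,6,0],[255,0,0,6,0],[255,0,0,6,0]]'; python3 -m creep '[[255,0,0,1,0],[255,0,0,2,0],[255,0,0,2,0],[255,0,0,2,0]]';  python3 - <<'E'
from h import *
to([.462,-.029,.062])
im=ctrl.get_image("scene")
save(cv2.resize(im[120:240,290:410],None,fx=4.5,fy=4.5,interpolation=2),"c3")
E
```

```text
t: 6.28
tool_pos: [0.4624, -0.0281, 0.036]
tool_rot: [2.112, 2.325, 0.0]
contact_force: [-0.3, 0.4, 6.1]
opening: 0.0001
t: 6.62
tool_pos: [0.4624, -0.028, 0.0342]
tool_rot: [2.112, 2.325, 0.0]
contact_force: [-1.2, 1.7, 7.1]
opening: 0.0002
t 6.62 pos [ 0.4624 -0.028   0.0342] xang 1.667 shift [ -0.9  -0.4 -27.8] turn None F [-1.2  1.7  7.1] op 0.0002
```

View pics/c3.png

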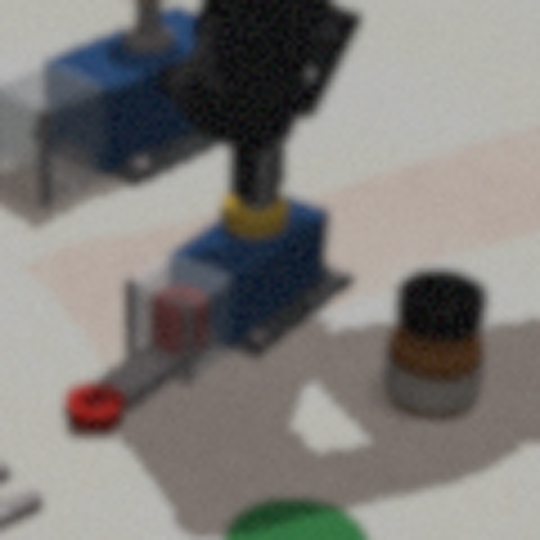

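The plunger is almost at the bottom, and one cap with the pusher bar is out at scene (311,210). I'll press the last millimetres until it hits the stop.

```bash
python3 -m creep '[[255,0,0,1,0],[255,0,0,2,0],[255,0,0,2,0],[255,0,0,2,0]]'
```

```text
t: 7.0
tool_pos: [0.4624, -0.028, 0.034]
tool_rot: [-2.112, -2.325, 0.001]
contact_force: [-8.3, 1.1, 18.8]
opening: 0.0
```

The force jump marks the bottom stop at reported z 0.034, where the knob top is at 0.062. The real tip is therefore about 28 mm above the reported TCP. Now I release.

```bash
python3 -m creep '[[255,0,0,-4,0],[255,0,0,-8,0],[255,0,0,-13,0],[255,0,0,-18,0],[255,0,0,-24,0],[255,0,0,-32,0],[255,0,0,-45,0],[255,0,0,-65,0],[255,0,0,-80,0],[255,0,0,-80,0]]'; python3 - <<'E'
from h import *
im=ctrl.get_image("scene")
h=cv2.cvtColor(im,cv2.COLOR_RGB2HSV);m=cv2.inRange(h,(0,150,100),(8,255,255))|cv2.inRange(h,(173,150,100),(180,255,255));m[:190]=0;m[:,:285]=0;m[:,340:]=0;m[235:]=0
v,u=np.nonzero(m);print(len(u),u.min(),u.max(),v.min(),v.max());C=at("scene",(u.min()+u.max())/2,(v.min()+v.max())/2,.006);print("cap",C)
f=np.array([.525,-.013]);e=np.array([np.cos(.25),np.sin(.25)]);print("ahead",(C[:2]-f)@e)
for l in ("cap1","plunger_top"):
  for b in ctrl.boxes_of("scene",l)[:4]: print(l,b)
d=np.array([.5805,.135])-C[:2];d/=np.hypot(*d);to([*(C[:2]-.05*d),.06],np.arctan2(d[1],d[0]));print(d)
E
```

```text
t: 7.83
tool_pos: [0.4641, -0.0284, 0.1151]
tool_rot: [2.109, 2.322, 0.005]
contact_force: [-0.0, 0.2, 1.5]
opening: 0.0003
18 306 313 207 211
cap [ 0.59328769 -0.00354489  0.006     ]
ahead 0.06850402363221245
cap1 {'rect': [301.4, 206.7, 15.5, 8.4], 'conf': 0.54}
plunger_top {'rect': [316.4, 111.0, 14.6, 18.4], 'conf': 0.61}
plunger_top {'rect': [338.7, 149.4, 17.4, 20.0], 'conf': 0.54}
plunger_top {'rect': [430.8, 226.5, 17.5, 13.5], 'conf': 0.5}
t 7.98 pos [ 0.4614 -0.0278  0.1107] xang 1.667 shift [-38.5 133.5  50.5] turn 0.004 F [ 1.  -0.8  0.5] op -0.0002
[-0.09190931  0.99576738]
```

The plunger is back up and the cap is at about (0.594,0.00). Next I move to a staging point behind it, fingers set about 20 mm apart so they cradle the cap, and then look.

```bash
python3 -m creep '[[195,-3,25,0,0],[195,-6,50,0,0],[195,-10,75,0,0],[195,-14,100,0,0],[195,-18,120,0,0],[195,-20,135,10,0],[195,-20,135,25,0],[195,-20,135,40,0],[195,-20,135,40,0],[195,-20,135,40,0]]'; python3 - <<'E'
from h import *
print(at("top",371.3,188.7,.033))
b=ctrl.get_image("top");save(b,"t2raw")
for l in ("cap1","cap2"):
  for x in ctrl.boxes_of("top",l)[:4]: print(l,x)
k=ctrl.calibration("wrist");im=ctrl.get_image("wrist");save(im,"w2");R=np.array(k["R"]);t=np.array(k["t"])
h=cv2.cvtColor(im,cv2.COLOR_RGB2HSV);m=cv2.inRange(h,(0,120,80),(8,255,255))|cv2.inRange(h,(173,120,80),(180,255,255))
n,L,S,Ce=cv2.connectedComponentsWithStats(m)
def wr(u,v,z):
    x,y=(u-k["cx"])/k["fx"],(v-k["cy"])/k["fy"];th=np.hypot(x,y);d=R.T@np.array([x/th*np.sin(th),y/th*np.sin(th),np.cos(th)]);c=-R.T@t;return c+d*(z-c[2])/d[2]
for i in range(1,n):
    if S[i,4]>40: print(S[i],wr(S[i,0]+S[i,2]/2,S[i,1]+S[i,3]/2,.012))
to([.598,-.045,.06],1.67)
E
```

```text
t: 8.82
tool_pos: [0.5962, -0.0345, 0.0687]
tool_rot: [-2.109, -2.322, 0.005]
contact_force: [0.0, -0.6, 0.8]
opening: 0.0201
[ 0.64442108 -0.10731009  0.033     ]
cap1 {'rect': [316.1, 201.8, 13.7, 16.5], 'conf': 0.53}
cap2 {'rect': [316.1, 201.8, 13.7, 16.5], 'conf': 0.53}
[300 140  38  38 941] [0.59377067 0.00293355 0.012     ]
t 9.02 pos [ 0.5988 -0.0351  0.0726] xang 1.667 shift [-9.8 -1.8 12.6] turn -0.003 F [-0.2  0.1 -0.8] op 0.0202
```

View pics/w2.png

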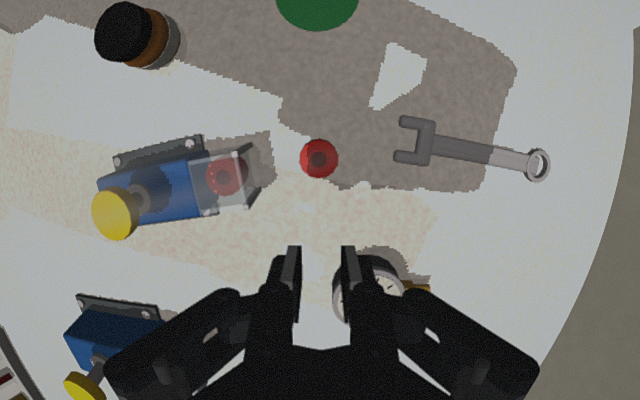

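The wrist view shows the cap at (319,159) straight ahead of the finger gap (322), at (0.594,0.003), with cap2 still in the magazine and the gauge clear of the fingers. Next I back off slightly and descend, feeling for the table at the end.

```bash
python3 -m creep '[[195,-8,0,10,0],[195,-8,0,25,0],[195,-8,0,40,0],[195,-8,0,55,0],[195,-8,0,68,0],[195,-8,0,76,0],[195,-8,0,80,0],[195,-8,0,83,0],[195,-8,0,85,0],[195,-8,0,86,0],[195,-8,0,86,0],[195,-8,0,86,0]]'; python3 -m creep '[[195,0,0,2,0],[195,0,0,4,0],[195,0,0,4,0],[195,0,0,4,0]]'; python3 - <<'E'
from h import *
to([.598,-.045,-.023],1.67)
im=ctrl.get_image("scene");save(cv2.resize(im[130:250,240:400],None,fx=5,fy=5,interpolation=2),"c4")
E
```

```text
t: 10.02
tool_pos: [0.5996, -0.043, -0.0138]
tool_rot: [2.111, 2.325, 0.001]
contact_force: [-0.0, 0.1, -0.2]
opening: 0.0203
t: 10.35
tool_pos: [0.5989, -0.0428, -0.0187]
tool_rot: [-2.112, -2.325, 0.0]
contact_force: [0.5, 0.3, 0.2]
opening: 0.0202
t 10.35 pos [ 0.5989 -0.0428 -0.0187] xang 1.667 shift [-2.1 -1.1  4.3] turn -0.003 F [0.5 0.3 0.2] op 0.0202
```

View pics/c4.png

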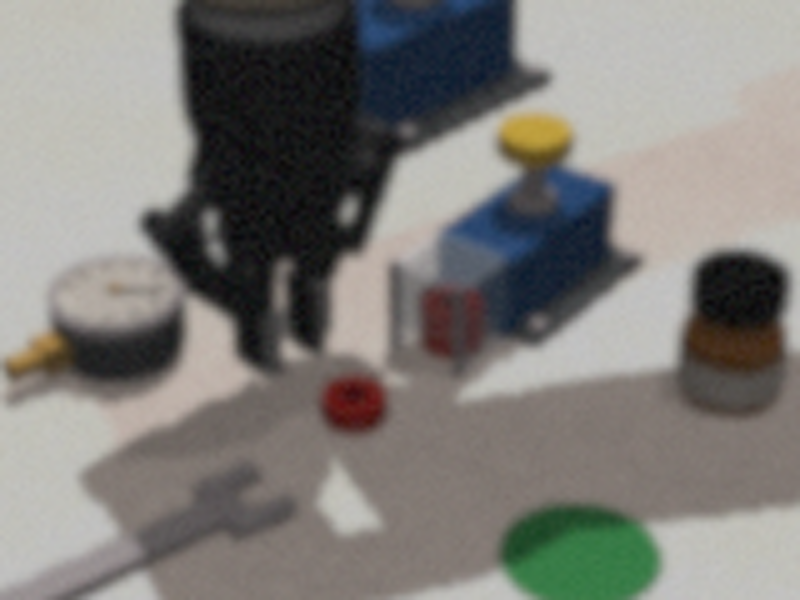

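The fingers are behind the cap and just above the table, with the cap at scene (311,210). I descend a little more, feeling for contact.

```bash
python3 -m creep '[[195,0,0,2,0],[195,0,0,4,0],[195,0,0,4,0],[195,0,0,4,0]]';python3 -m creep '[[195,0,0,1,0],[195,0,0,2,0],[195,0,0,2,0],[195,0,0,2,0]]'; python3 -m creep '[[195,0,0,1,0],[195,0,0,2,0],[195,0,0,2,0],[195,0,0,2,0]]'
```

```text
t: 10.73
tool_pos: [0.5988, -0.0429, -0.0228]
tool_rot: [-2.112, -2.325, 0.0]
contact_force: [-0.0, -0.4, -1.2]
opening: 0.0202
t: 11.07
tool_pos: [0.599, -0.0429, -0.0246]
tool_rot: [-2.112, -2.325, 0.0]
contact_force: [-0.2, 1.1, 0.9]
opening: 0.02
t: 11.4
tool_pos: [0.599, -0.0429, -0.0266]
tool_rot: [-2.112, -2.325, 0.0]
contact_force: [-0.4, 0.0, -0.2]
opening: 0.0199
```

```bash
python3 -m creep '[[195,4,0,0,0],[195,8,0,0,0],[195,12,0,0,0],[195,16,0,0,0],[195,20,0,0,0],[195,24,0,0,0],[195,28,0,0,0],[195,32,0,0,0],[195,36,0,0,0],[195,40,0,0,0],[195,44,0,0,0],[195,48,0,0,0]]';python3 -m creep '[[195,4,0,0,0],[195,8,0,0,0],[195,12,0,0,0],[195,16,0,0,0],[195,20,0,0,0],[195,24,0,0,0],[195,28,0,0,0],[195,32,0,0,0],[195,36,0,0,0],[195,40,0,0,0],[195,42,0,0,0],[195,42,0,0,0]]'; cat > capw.py <<'E'
from h import *
k=ctrl.calibration("wrist");im=ctrl.get_image("wrist");R=np.array(k["R"]);t=np.array(k["t"])
def wr(u,v,z):
    x,y=(u-k["cx"])/k["fx"],(v-k["cy"])/k["fy"];th=np.hypot(x,y);d=R.T@np.array([x/th*np.sin(th),y/th*np.sin(th),np.cos(th)]);c=-R.T@t;return np.round(c+d*(z-c[2])/d[2],4)
h=cv2.cvtColor(im,cv2.COLOR_RGB2HSV)
for nm,m,z in (("red",cv2.inRange(h,(0,120,50),(8,255,255))|cv2.inRange(h,(173,120,50),(180,255,255)),.012),("green",cv2.inRange(h,(45,80,30),(80,255,255)),0)):
    n,L,S,_=cv2.connectedComponentsWithStats(m)
    for i in range(1,n):
        if S[i,4]>60: print(nm,S[i],wr(S[i,0]+S[i,2]/2,S[i,1]+S[i,3]/2,z))
im2=ctrl.get_image("scene");h=cv2.cvtColor(im2,cv2.COLOR_RGB2HSV)
m=cv2.inRange(h,(0,150,70),(8,255,255))|cv2.inRange(h,(173,150,70),(180,255,255));m[:190]=0;m[:,:290]=0;m[:,400:]=0
n,L,S,_=cv2.connectedComponentsWithStats(m)
for i in range(1,n):
    if S[i,4]>8: print("scene red",S[i],np.round(at("scene",S[i,0]+S[i,2]/2-.5,S[i,1]+S[i,3]/2-.5,.007),4))
to([.58,.113,-.0266],1.67)
E
python3 capw.py; python3 -c "
import cv2
from h import *
im=ctrl.get_image('wrist');save(im[60:360,150:490],'w3')"
```

```text
t: 12.4
tool_pos: [0.5944, 0.0053, -0.0265]
tool_rot: [-2.112, -2.325, -0.0]
contact_force: [-0.1, -0.4, 0.5]
opening: 0.0202
t: 13.4
tool_pos: [0.5903, 0.0472, -0.0265]
tool_rot: [-2.112, -2.326, -0.0]
contact_force: [-0.4, -0.9, 0.5]
opening: 0.0201
red [ 290  193   63   64 3114] [0.5883 0.0722 0.012 ]
green [  244    17   143   138 15400] [0.5795 0.1341 0.    ]
scene red [326 219  12  11  92] [0.59   0.0691 0.007 ]
t 13.5 pos [ 0.5904  0.0467 -0.0265] xang 1.667 shift [66.9 -4.   0.1] turn -0.003 F [0.4 0.4 0.4] op 0.0197
```

View pics/w3.png

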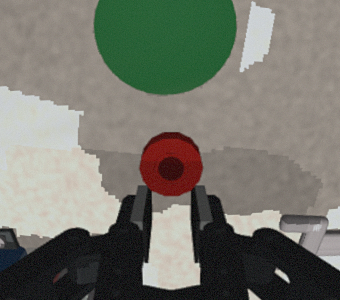

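The cap sits cradled between the fingertips at wrist (320,225), with the spot straight ahead. It has about 63 mm left to go.

```bash
python3 -m creep '[[195,4,0,0,0],[195,8,0,0,0],[195,12,0,0,0],[195,16,0,0,0],[195,20,-0.5,0,0],[195,24,-0.5,0,0],[195,28,-1,0,0],[195,32,-1,0,0],[195,36,-1.5,0,0],[195,40,-1.5,0,0],[195,42,-2,0,0],[195,42,-2,0,0]]';python3 -m creep '[[195,4,0,0,0],[195,8,0,0,0],[195,12,0,0,0],[195,16,0,0,0],[195,19,0,0,0],[195,21,0,0,0],[195,21,0,0,0],[195,21,0,0,0]]'; python3 capw.py
```

```text
t: 14.55
tool_pos: [0.5842, 0.0888, -0.0265]
tool_rot: [-2.112, -2.326, 0.0]
contact_force: [1.0, 0.3, 0.5]
opening: 0.02
t: 15.22
tool_pos: [0.5824, 0.1093, -0.0265]
tool_rot: [2.112, 2.326, -0.0]
contact_force: [-0.7, -0.1, -0.3]
opening: 0.0207
red [ 289  192   64   64 3136] [0.5801 0.1348 0.012 ]
green [ 254  150  131  107 7935] [0.5788 0.1406 0.    ]
green [301 252  41  21 649] [0.583  0.1081 0.    ]
scene red [348 232  14  12 122] [0.5816 0.1315 0.007 ]
t 15.32 pos [ 0.5824  0.1091 -0.0265] xang 1.667 shift [ 4.1 -2.1  0.1] turn -0.003 F [-0.2 -0.   0.2] op 0.02
```

The cap is on the spot. I back straight off, lift clear and check.

```bash
python3 -m creep '[[195,-5,0,0,0],[195,-15,0,0,0],[195,-28,0,0,0],[195,-40,0,0,0],[195,-45,0,-15,0],[195,-45,0,-45,0],[195,-45,0,-80,0],[195,-45,0,-115,0],[195,-65,0,-150,0],[195,-85,0,-170,0],[195,-95,0,-170,0],[195,-95,0,-170,0]]'; python3 capw.py; python3 - <<'E'
from h import *
im=ctrl.get_image("scene");save(cv2.resize(im[130:290,210:460],None,fx=3.2,fy=3.2,interpolation=2),"end")
for c in ("scene","top"):
  ctrl.get_image(c)
  for l in("gauge","jar","wrench","spot","cap1"):
    for b in ctrl.boxes_of(c,l)[:2]: print(c,l,round(b["conf"],2),b["rect"])
E
```

```text
t: 16.32
tool_pos: [0.5929, 0.0116, 0.1456]
tool_rot: [2.114, 2.319, 0.003]
contact_force: [-0.3, -0.3, -0.2]
opening: 0.02
red [304  48  31  29 692] [0.5812 0.1316 0.012 ]
red [  0 155   9  22  72] [0.1002 0.0051 0.012 ]
green [ 286   30   65   63 2410] [0.5799 0.1341 0.    ]
scene red [348 232  14  12 121] [0.5816 0.1315 0.007 ]
t 16.42 pos [0.5905 0.0139 0.1419] xang 1.665 shift [ 99.5  -0.8 168.6] turn -0.005 F [ 0.7  1.  -0.6] op 0.0202
scene gauge 0.88 [240.5, 184.7, 34.1, 23.7]
scene jar 0.78 [377.5, 177.7, 19.7, 38.3]
scene jar 0.56 [345.2, 234.1, 18.0, 10.6]
scene wrench 0.82 [223.9, 221.5, 75.8, 42.7]
scene spot 0.85 [340.3, 234.0, 32.8, 18.5]
scene cap1 0.55 [344.5, 230.1, 19.3, 14.8]
scene cap1 0.41 [225.3, 219.7, 73.5, 42.2]
top gauge 0.57 [358.5, 166.3, 27.3, 38.4]
top spot 0.6 [254.7, 206.5, 9.4, 18.7]
```

View pics/end.png

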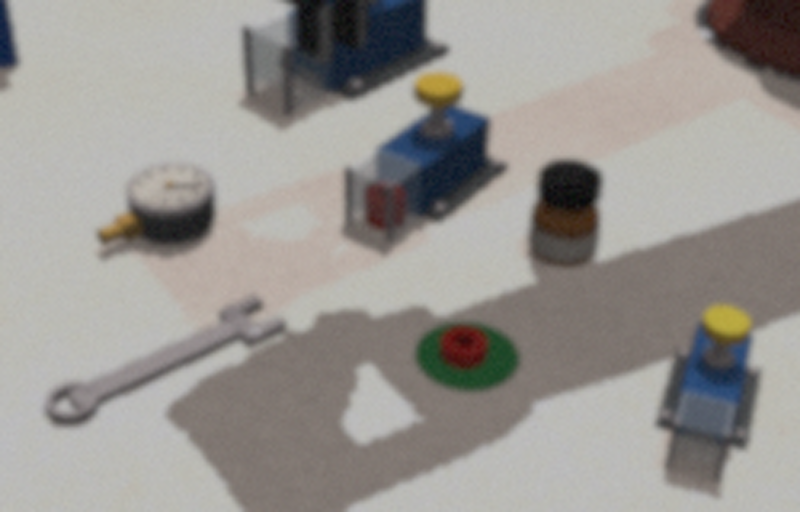

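The cap lies flat on the green spot at scene (355,238), the plunger is up, and the rest of the scene is unmoved. I hand in the job.

```bash
python3 -c "
from station import ctrl
print(ctrl.finish_job())"
```

```text
the job is handed in; nothing more can be done
None
```

I pressed the middle feeder's plunger once to its stop, and it came back up by itself. One cap came out, and I nudged it onto the green spot with the two fingertips about 20 mm apart, without pinching or lifting it. I handed in at about 17 s of the 45 s.

**Last checks:**
- **Cap:** the wrist camera put its centre about 3 mm from the spot's centre, and the scene camera about 4 mm; the limit is 18.5 mm.
- **Feeder:** the plunger is up, and the remaining caps are still in the magazine.
- **Gauge, jar and wrench:** in the scene picture they are within a few pixels of where they started. The top camera confirmed only the gauge, because the networks did not report the jar, the wrench or the cap there and saw only part of the spot.

**One disagreement:** the real fingertips are about 28 mm above the reported TCP. I measured this at the plunger's stop and corrected all heights for it. I didn't touch the table, so the fingertip height during the push (a few mm) is inferred.

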